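# Seat the dough paddle on the food processor and hold it down

### The arm

A 6-joint arm with a two-finger parallel gripper is mounted at the origin on the work surface. World frame = base frame: x ahead of the robot, y to its left, z up, the work surface at z = 0. Lengths are in m, angles in rad, forces in N, time in s.
With the tool pointing down it reaches from about 0.375 to 0.825 m from the base axis. Payload 5.5 kg.
Tool frame: the origin (TCP) lies at the very end of the fingers, on their centre line; the grasp point (between the pads) lies 19 mm behind it; z points along the fingers, y is the line along which they close (so a half turn about z gives the same grasp; the last joint's range is limited). The gripper opens to 85 mm and grips with 20 to 120 N. Pads are 22 mm wide; open, the fingers measure 114 mm over their backs; the gripper's body (76 mm by 85 mm) begins 54 mm behind the grasp point. The pads swing forward as they close: fully open they stand 13 mm farther back than shut.
Start: joints at [-1.131, 0.314, -0.047, 1.21, 0, 1.571], TCP at [0.255, -0.543, 0.231] pointing down, gripper open.
Joint ranges: [-2.67, 2.67], [-0.69, 1.73], [-1.03, 1.25], [-2.08, 2.16], [-1.42, 1.45], [-3.14, 3.14]. Speed limits (rad/s): [2.39, 2.39, 3.01, 3.14, 3.14, 3.14].

### API

Orientations are given as a unit quaternion [w, x, y, z].
In Python, from cell import observe, viewer, ticket, spot_in, trace gives the robot as it stands.
- The arm moves only by the tool jog_arm, never from a script. Its argument "series" is a list of rows, each a list of 7 numbers: the finger opening in mm, from 0 to 85.4, then the shift along the tool's x, y, z in mm, then the turn, a rotation vector about the tool's x, y, z in degrees. In form: [[claw, x, y, z, wx, wy, wz], ...]. A call has 1 to 12 rows; each row is the pose to reach, as a shift and turn from the pose commanded when the call began, along the tool's axes at that moment; what a row does not reach only later rows make up. A row lasts 1/10 s, in which the tool goes at most 50 mm and 8.59 degrees, less where a joint would pass 70% of its speed; a pose out of reach is approached as far as the arm can. A call with a gripper value outside its range is refused whole. The fingers move at their own pace and stop on an object; "grip_force" is the grip in N (left out, the last holds). Time passes only in rows, so rows that repeat a pose let the fingers close. It gives the time, the measured TCP pose, the force, the opening and the grip force at its end, in the units of the state.
- observe(): the state, without advancing time (a new reading comes with each control period).
- viewer.grab_frame(name): name is "scene" or "top" or "wrist"; returns a dict with "frame" (384x512x3 uint8, red, green, blue), "depth" (384x512 float32, m along the optical axis (not along the pixel's ray), 0 where there is no reading), "intrinsics" (3x3 intrinsics, pixels), "camera_from_world" (4x4, takes a point from world to camera coordinates). Camera axes: x right, y down, z forward; pixel columns grow to the right and rows downward; lengths in m; the calibration is good to about 2 mm. A picture is of the moment at which its call begins.
- ticket.finish_job(): hands the job in; it is judged then, once.
Trained networks look in a picture, given as the dict that the camera call returned (one of the last four; its "shot" number tells which), for a name from the list of things; names that differ only in an ending like _2 or _b are one class to them, and where a whole thing is asked for, a point or a joint stands for the part that bears it (a point fixed in the world has none). Each returns a list of dicts, best first, with "score" (0 to 1); they miss things now and then, are a little off and sometimes report something else, mostly with a low value. They report only what shows in the picture. A call takes as long as a camera call. They do not tell look-alikes from the thing itself.
- spot_in(target, picture): "at" ([column, row] as shares, 0 to 1, of the picture: columns of its width, rows of its height, amid what is visible of it).
- trace(target, picture): "mask" (384x512 bool, what is visible of it) and "at" ([column, row] as shares, 0 to 1, of the picture: columns of its width, rows of its height, amid what is visible of it).
The state is a dict: "time_s": time; "q": joint angles; "qd": joint speeds; "joint_torque": joint torques, N m; "eef_pos": TCP position; "eef_rot": TCP orientation; "force": force on the tool from outside, world axes, zero at the start; "moment": the same for the moment, N m; "width": finger opening in m; "grip_force": force on a finger pad.
Only numpy, scipy, OpenCV 4.12 (cv2) and the standard library are available. Lean on these libraries where they do the work, as an engineer would, in place of code of your own. Each camera call takes 0.05 s, during which the arm holds its last target. There are 200 camera calls.

### The job

Pick up the two-armed dough paddle, turn it so that the slot in its hub lines up with the two fins of the food processor's drive shaft, and slide it down over the shaft into the bowl until it sits on the spring collar. Then push the collar all the way down and finish while still holding the paddle and pressing it there: do not let go. Leave everything else on the bench where it stands.

Things in the scene. Friction and masses are not known exactly. Their poses are not given: they have to be found in the camera images.
- paddle_mid (a point): Dough paddle (loose, white plastic, about 160 g, upright at the start): point on its axis half-way up, 62.5 mm above its underside and below its top. z up, x along its two arms. Arms 22 mm high at the bottom reach 58 mm out along +x and -x, tips hooked sideways, 28 mm off the axis. Hub 36 mm (x) by 32 mm (y) up to 79 mm. Same after a half turn.
- paddle_grip (a point): Middle of the paddle's flat finger grip, on its axis, 105 mm above its underside. The grip is 40 mm along the paddle's x and 22 mm thick along y, from 79 to 125 mm above the underside: pinch it across its thickness.
- paddle_bore (a point): Mouth of the hub's keyed bore, on the axis at the paddle's underside. The bore runs 75 mm up: a 16 mm square in the centre plus a slot 7 mm wide along the paddle's x (in line with the arms), out to 13.5 mm either side of the axis.
- shaft_tip (a point): Top of the processor's upright steel drive shaft, on its axis in the middle of the bowl, 160 mm above the bench. z up, x along its two fins. Shaft 14 mm thick, tip tapers over 10 mm. The fins, opposite each other, 5 mm thick, rounded on top, reach 11.5 mm either side along x and end 22 mm below the tip. It turns only stiffly (0.25 N m). A paddle out of line stands on the fins.
- collar (a joint): Round grey spring collar (40 mm diameter) about the foot of the shaft, on which the hub comes to rest; its top is 55 mm below the shaft's tip at 0 and moves straight down as the value (m) grows. 0 = up, 0.010 = stop, fully pressed. 8 N starts to move it, 13 N brings it to the stop; the paddle's weight alone does not move it.
- processor: Food processor, fixed: white base 200 x 200 mm, 85 mm high, controls on its -x side, with an open clear bowl on it (180 mm outside diameter, rim 165 mm above the bench, inside radius about 80 mm) whose handle sticks out to 127 mm on +y. Origin: centre of its underside, on the shaft's axis; z up.
- disc: Bystander: another attachment, a round white disc foot (108 mm diameter, 8 mm thick) with a 30 mm stem and a round knob, 112 mm high, no arms. Origin at the centre of its underside.
- jar: Bystander: glass jar, 64 mm diameter, 100 mm high, origin at the centre of its underside.
- can: Bystander: food can, 74 mm diameter, 110 mm high, origin at the centre of its underside.
- mug: Bystander: white mug, 80 mm diameter, 90 mm high, origin at the centre of its underside.
- ramekin: Bystander: small white bowl, 90 mm diameter, 45 mm high, origin at the centre of its underside.
- spoon: Bystander: spoon with a wooden handle, lying on the bench along its x.
- paddle: The same dough paddle; origin at the centre of its underside, axes as for its middle.
Things that resemble listed ones, but are neither listed nor needed, are in the scene too. What is shaped like the paddle but pink or red is not meant.

How it is judged:
On the way, in this order (a step that is already met when the one before it is completed fails the run):
1. the paddle is lifted clear of the bench in the gripper (height (world z) of paddle_mid above 0.1 m and contact force between the fingers and paddle above 1 N), for 0.2 s.
2. the paddle is on the shaft with its slot over the fins (horizontal distance between paddle_mid and shaft_tip below 0.004 m and angle between the x axis of paddle_mid and the x axis of shaft_tip, either way round below 0.2 rad and angle between paddle_mid's own z axis and vertical below 0.1 rad and z of paddle_mid in the frame of shaft_tip below 0.034 m), for 0.1 s.
At the end, for the whole second after the job is handed in: The paddle is at rest, upright (0.1 rad), centred on the shaft (4 mm), slot along the fins (0.2 rad), the collar pressed down more than 7 of its 10 mm, and the fingers still grip the paddle (over 4 N, grasp point at most 12 mm above its top, so not just pushing on top) (horizontal distance between paddle_mid and shaft_tip below 0.004 m and angle between the x axis of paddle_mid and the x axis of shaft_tip, either way round below 0.2 rad and angle between paddle_mid's own z axis and vertical below 0.1 rad and z of paddle_mid in the frame of shaft_tip below 0.001 m and value of joint collar above 0.007 m and contact force between the fingers and paddle above 4 N and z of the grasp point in the frame of paddle_mid below 0.075 m and linear speed of paddle below 0.02 m/s); the arm keeps its last pose, push and grip.
It fails at once if another thing on the bench is moved by more than 30 mm (distance of any of disc, jar, can, mug, ramekin, spoon from where it was at the start of the episode above 0.03 m).
It also fails if it takes over 51 s, if anything falls off the work surface, if the arm or the gripper's body presses on something with over 40 N, if the wrist force passes 120 N, or if a joint passes its speed limit or range.

## Working session

There is one attempt and no reset: what is moved stays moved. The work goes in short steps, Python scripts to look and compute and a tool call to move; the robot and the scene stay as the last step left them, time stands still between calls to the robot, and variables do not carry over. Pictures are saved under pics/ and viewed, at most 10 in all, crops included, and the job is handed in when it is done.

Besides the shell and the picture viewer there is one more tool, called after "Request:" in YAML: its name, and indented under it one key for each argument. jog_arm: Moves the arm, as the interface text tells. Its arguments: {"type":"object","properties":{"series":{"type":"array","items":{"type":"array","items":{"type":"number"}}},"grip_force":{"type":"number"}},"required":["series"]}

```bash
ls; mkdir -p pics
cat > h.py <<'E'
import numpy as np, cv2
from cell import observe, viewer, ticket, spot_in, trace
def grab(n): return viewer.grab_frame(n)
def save(p,name): cv2.imwrite('pics/'+name,p['frame'][:,:,::-1])
def cloud(p):
    K=p['intrinsics'];T=np.linalg.inv(p['camera_from_world']);d=p['depth']
    v,u=np.mgrid[:d.shape[0],:d.shape[1]]
    c=np.stack([(u-K[0,2])/K[0,0]*d,(v-K[1,2])/K[1,1]*d,d],-1)
    return c@T[:3,:3].T+T[:3,3]
E
python3 - <<'E'
from h import *
s=observe();print(s)
a=grab('scene');b=grab('top')
cv2.imwrite('pics/a.png',cv2.resize(np.vstack([a['frame'],b['frame']])[:,:,::-1],(400,600))) if 0 else (save(a,'scene0.png'),save(b,'top0.png'))
for p,n in((a,'scene'),(b,'top')):
    X=cloud(p)
    for t in['paddle','paddle_grip','shaft_tip','processor','collar','disc','jar','can','mug','ramekin','spoon']:
        for r in trace(t,p)[:3]:
            m=r['mask']&(p['depth']>0)
            print(n,t,round(r['score'],2),np.round(np.array(r['at'])*[512,384]),m.sum(),np.round(np.median(X[m],0),3) if m.any() else '', np.round(X[m].max(0),3) if m.any() else '')
E
```

```text
pics
{'time_s': 0.0, 'q': array([-1.13101713e+00,  3.14237308e-01, -4.80928976e-02,  1.21017692e+00,
        7.19248621e-06,  1.57076352e+00]), 'qd': array([ 0.00076874,  0.00093951,  0.00153876, -0.00181087,  0.00178969,
       -0.00024612]), 'joint_torque': array([ 1.20550376e-03, -5.39590394e+01,  3.39752090e+01,  1.91053539e-02,
        2.36301048e-04,  7.26072216e-06]), 'eef_pos': array([ 0.2552003 , -0.54238427,  0.23042173]), 'eef_rot': array([-8.35590748e-04,  9.75917602e-01,  2.18137806e-01, -1.83058112e-04]), 'force': array([-0.25603481, -0.3930067 ,  0.39435632]), 'moment': array([ 0.02660688, -0.0317822 , -0.0182483 ]), 'grip_force': 0.0, 'width': 0.08521935859586434}
scene paddle 0.95 [296. 152.] 657 [ 0.313 -0.147  0.039] [ 0.414 -0.096  0.132]
scene paddle 0.93 [280. 176.] 602 [ 0.433 -0.098  0.049] [ 0.455 -0.046  0.132]
scene paddle 0.8 [341. 194.] 648 [0.342 0.074 0.048] [0.36  0.127 0.131]
scene paddle_grip 0.7 [291. 217.] 685 [0.507 0.028 0.046] [0.559 0.041 0.131]
scene paddle_grip 0.65 [295. 154.] 593 [ 0.313 -0.146  0.046] [ 0.34  -0.096  0.132]
scene paddle_gr
[... 1120 characters left out ...]
1] [0.56  0.048 0.129]
top shaft_tip 0.58 [131. 185.] 102 [0.577 0.242 0.134] [0.594 0.264 0.161]
top shaft_tip 0.31 [286. 257.] 513 [ 0.429 -0.106  0.025] [ 0.46  -0.048  0.129]
top processor 0.86 [138. 191.] 8000 [0.571 0.242 0.09 ] [0.703 0.393 0.169]
top collar 0.91 [137. 189.] 297 [0.574 0.238 0.099] [0.606 0.272 0.109]
top collar 0.72 [239. 102.] 1057 [0.788 0.01  0.107] [0.884 0.047 0.115]
top disc 0.77 [351. 228.] 1403 [ 0.503 -0.276  0.008] [ 0.561 -0.23   0.115]
top jar 0.65 [292. 175.] 623 [ 0.62  -0.115  0.098] [ 0.656 -0.086  0.104]
top can 0.65 [240. 104.] 1021 [0.787 0.009 0.108] [0.85  0.057 0.115]
top ramekin 0.68 [356. 151.] 986 [ 0.698 -0.293  0.021] [ 0.752 -0.244  0.05 ]
```

View pics/scene0.png

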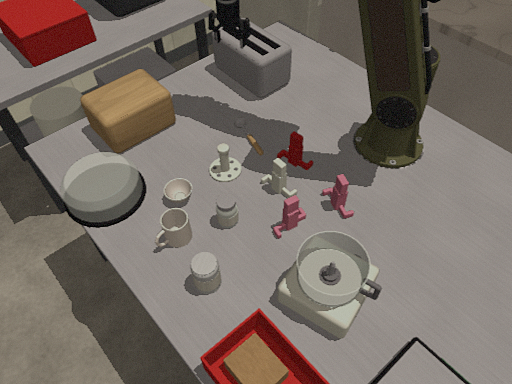

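View pics/top0.png

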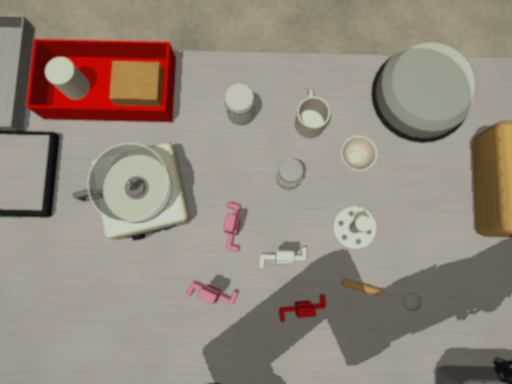

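The white paddle is at top-view pixel (284,257) and scene pixel (279,177). The others are pink or red. The shaft is at about (135,187) in the top view. Next I measure both.

```bash
cat >> h.py <<'E'
def rect(P):
    r=cv2.minAreaRect((P[:,:2]*1000).astype(np.float32)); b=cv2.boxPoints(r)
    e=[b[1]-b[0],b[2]-b[1]]; l=max(e,key=np.linalg.norm)
    return np.round(r[0],1),np.round(sorted(r[1]),1),round(np.degrees(np.arctan2(l[1],l[0]))%180,1)
def near(X,p,c,r,z0,z1):
    m=(np.hypot(X[...,0]-c[0],X[...,1]-c[1])<r)&(X[...,2]>z0)&(X[...,2]<z1)&(p['depth']>0)
    return X[m]
E
python3 - <<'E'
from h import *
for n in('top','scene'):
    p=grab(n);X=cloud(p)
    for z0,z1 in((.118,.14),(.09,.14),(.005,.03)):
        P=near(X,p,(.43,-.10),.075,z0,z1); print(n,z0,len(P),rect(P) if len(P)>4 else'',np.round(P.mean(0),4))
    for z0,z1 in((.145,.17),(.125,.17),(.095,.12)):
        P=near(X,p,(.585,.25),.03,z0,z1); print(n,'shaft',z0,len(P),rect(P) if len(P)>4 else'',np.round(P.mean(0),4) if len(P) else'')
w=grab('wrist');T=np.linalg.inv(w['camera_from_world']);print(np.round(T,3),w['intrinsics'])
E
```

```text
top 0.118 178 (array([ 428.4, -105.1]), array([19.9, 38.1]), np.float32(91.5)) [ 0.4285 -0.105   0.1242]
top 0.09 182 (array([ 428.4, -104.5]), array([19.9, 39.5]), np.float32(91.5)) [ 0.4283 -0.1046  0.1236]
top 0.005 254 (array([ 416.6, -101. ]), array([114.9, 137.6]), np.float32(100.4)) [ 0.4281 -0.1033  0.0195]
top shaft 0.145 32 (array([578.3, 244.1]), array([ 9.8, 12.7]), np.float32(130.7)) [0.5784 0.2439 0.1543]
top shaft 0.125 65 (array([577.8, 244.4]), array([10.3, 22.5]), np.float32(131.7)) [0.5777 0.2438 0.1447]
top shaft 0.095 247 (array([581.2, 247.1]), array([47.9, 51.9]), np.float32(90.4)) [0.5781 0.2427 0.1024]
scene 0.118 87 (array([ 426.9, -104.8]), array([24.4, 42. ]), np.float32(93.9)) [ 0.4265 -0.1041  0.1256]
scene 0.09 177 (array([ 427. , -105.3]), array([24.4, 42.9]), np.float32(93.9)) [ 0.4291 -0.1021  0.1149]
scene 0.005 318 (array([ 430.6, -100.6]), array([122.4, 136.6]), np.float32(168.6)) [ 0.4325 -0.1009  0.0154]
scene shaft 0.145 33 (array([577.9, 245.7]), array([11.1, 12.1]), np.float32(130.7)) [0.5781 0.2455 0.155 ]
scene shaft 0.125 73 (array([577.5, 246.1]), array([11. , 22.9]), np.float32(135.9)) [0.5786 0.2457 0.1441]
scene shaft 0.095 251 (array([580.8, 249.3]), array([50.2, 51.1]), np.float32(61.0)) [0.5839 0.2495 0.1033]
[[ 0.426 -0.869 -0.254  0.319]
 [-0.905 -0.409 -0.118 -0.512]
 [-0.001  0.28  -0.96   0.373]
 [ 0.     0.     0.     1.   ]] [[342.62579095   0.         250.13919196]
 [  0.         342.62579095 192.81398616]
 [  0.           0.           1.        ]]
```

Request:
jog_arm:
  series:
    - [85,648,-508,-70,0,0,-107]
    - [85,648,-508,-70,0,0,-107]
    - [85,648,-508,-70,0,0,-107]
    - [85,648,-508,-70,0,0,-107]
    - [85,648,-508,-70,0,0,-107]
    - [85,648,-508,-70,0,0,-107]
    - [85,648,-508,-70,0,0,-107]
    - [85,648,-508,-70,0,0,-107]
    - [85,648,-508,-70,0,0,-107]
    - [85,648,-508,-70,0,0,-107]
    - [85,648,-508,-70,0,0,-107]
    - [85,648,-508,-70,0,0,-107]

```text
time_s: 2.55
eef_pos: [0.5248, -0.0068, 0.2826]
eef_rot: [0.0, 0.433, 0.901, 0.0]
force: [0.4, -1.3, 0.6]
width: 0.0851
grip_force: 0.0
```

```bash
cat >> h.py <<'E'
from scipy.spatial.transform import Rotation as R
def togo(xyz,az):
    s=observe();q=s['eef_rot'];A=R.from_quat(np.r_[q[1:],q[0]]);x=A.as_matrix()
    a=np.radians(az);c,sn=np.cos(a),np.sin(a)
    B=R.from_matrix(np.array([[c,sn,0],[sn,-c,0],[0,0,-1]]))
    print('t',round(s['time_s'],2),'pos',np.round(s['eef_pos']*1000,1),'az',round(np.degrees(np.arctan2(x[1,0],x[0,0])),2),'tilt',np.round(np.degrees(x[:2,2]),2),'F',np.round(s['force'],1),'w',s['width'],'gf',s['grip_force'],'q',np.round(s['q'],2))
    print('shift mm',np.round(x.T@(np.array(xyz)-s['eef_pos'])*1000,1),'turn',np.round((A.inv()*B).as_rotvec(degrees=True),2))
E
python3 -c "
from h import *
togo([.625,.1925,.30],132)"
```

```text
t 2.55 pos [524.8  -6.8 282.6] az 128.7 tilt [ 0.04 -0.01] F [ 0.4 -1.3  0.6] w 0.08506250985642039 gf 0.0 q [-0.01  0.15 -0.13  1.28 -0.    0.88]
shift mm [ 92.9 202.8 -17.4] turn [ 0.03  0.04 -3.3 ]
```

Request:
jog_arm:
  series:
    - [85,93,203,-17,0,0,-3.3]
    - [85,93,203,-17,0,0,-3.3]
    - [85,93,203,-17,0,0,-3.3]
    - [85,93,203,-17,0,0,-3.3]
    - [85,93,203,-17,0,0,-3.3]
    - [85,93,203,-17,0,0,-3.3]
    - [85,93,203,-17,0,0,-3.3]
    - [85,93,203,-17,0,0,-3.3]

```text
time_s: 3.35
eef_pos: [0.6253, 0.1889, 0.2991]
eef_rot: [-0.0, 0.41, 0.912, -0.0]
force: [0.3, -0.6, 0.2]
width: 0.0851
grip_force: 0.0
```

Run:
```python
from h import *
togo([.625,.1925,.30],132)
p=grab('wrist');np.savez('shaft.npz',**{k:p[k] for k in('frame','depth','intrinsics','camera_from_world')})
save(p,'w_shaft.png');X=cloud(p);print(np.linalg.inv(p['camera_from_world'])[:3,3])
for z0,z1 in((.15,.17),(.125,.142),(.12,.17),(.095,.115)):
    P=near(X,p,(.578,.245),.027,z0,z1);print(z0,len(P),rect(P),np.round(P.mean(0),4),P[:,2].max())
```

```text
t 3.35 pos [625.3 188.9 299.1] az 131.58 tilt [-0.03 -0.03] F [ 0.3 -0.6  0.2] w 0.08506733135840372 gf 0.0 q [ 0.29  0.41  0.24  1.4  -0.    1.14]
shift mm [ 2.8  2.2 -0.9] turn [-0.04  0.   -0.42]
[0.57720068 0.24291843 0.441047  ]
0.15 214 (array([577.2, 246.1]), array([12.2, 13.2]), np.float32(132.0)) [0.5774 0.2462 0.1557] 0.16175429792432133
0.125 61 (array([577.4, 246.3]), array([ 4.8, 22.7]), np.float32(138.4)) [0.577  0.2466 0.1366] 0.13815596384050022
0.12 303 (array([577.5, 246.5]), array([13.1, 22.1]), np.float32(131.3)) [0.5773 0.2463 0.1512] 0.16175429792432133
0.095 1823 (array([577.9, 245.3]), array([52.4, 52.8]), np.float32(131.3)) [0.5777 0.2457 0.101 ] 0.1065989324778896
```

View pics/w_shaft.png

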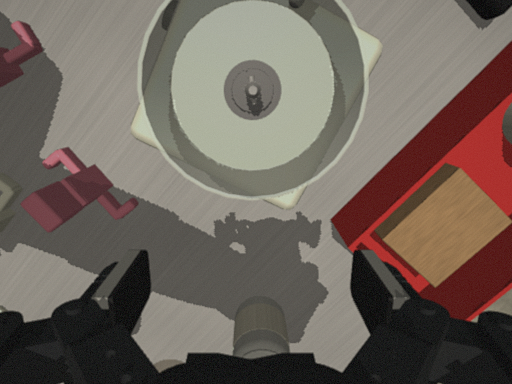

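Run:
```python
from h import *
p=grab('wrist');p2=np.load('shaft.npz')
for p in(p,p2):
    X=cloud(p);c=np.array([.5773,.2463])
    P=near(X,p,c,.016,.12,.1395);d=P[:,:2]-c;r=np.hypot(*d.T);P2=d[r>.0075]
    C=P2.T@P2;w,v=np.linalg.eigh(C);print(len(P2),np.degrees(np.arctan2(*v[::-1,1]))%180,P2.mean(0)*1000,np.round(np.sort(np.degrees(np.arctan2(P2[:,1],P2[:,0])))))
    T=near(X,p,c,.009,.148,.17); print(len(T),cv2.minEnclosingCircle((T[:,:2]*1000).astype(np.float32)),T[:,:2].mean(0))
im=p2['frame'][60:120,220:290,::-1];cv2.imwrite('pics/crop1.png',cv2.resize(im,None,fx=8,fy=8,interpolation=cv2.INTER_CUBIC))
```

```text
59 138.20336355357236 [0.0432309  0.06643759] [-58. -57. -52. -52. -52. -51. -51. -47. -47. -47. -46. -46. -42. -42.
 -41. -41. -40. -38. -37. -36. -35. -34. -34. -33. -32. -30. -28. -28.
 -26. 123. 124. 124. 125. 126. 129. 130. 130. 130. 130. 135. 135. 135.
 135. 136. 139. 140. 140. 141. 142. 143. 144. 145. 147. 147. 148. 149.
 150. 152. 154.]
242 ((577.3939819335938, 246.2240447998047), 6.97910737991333) [0.57736385 0.24620212]
60 138.38983154779592 [-0.1677035   0.26487645] [-58. -57. -52. -52. -51. -51. -51. -47. -46. -46. -46. -46. -42. -42.
 -41. -40. -40. -38. -37. -36. -35. -34. -33. -32. -31. -30. -29. -28.
 -25. 123. 124. 124. 125. 125. 129. 129. 130. 130. 130. 134. 135. 135.
 135. 135. 139. 139. 140. 141. 142. 143. 144. 145. 146. 147. 147. 148.
 150. 151. 153. 155.]
239 ((577.2881469726562, 246.1657257080078), 6.951995372772217) [0.57736051 0.24616533]
```

View pics/crop1.png

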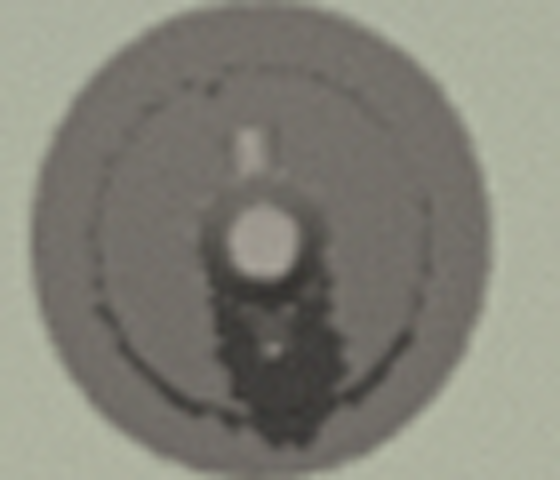

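The crop shows the shaft tip at about (253,90) in the full wrist image, with the fins near 138° and the shaft at (0.5773, 0.2462). Next I look at the paddle the same way.

```bash
python3 -c "
from h import *
togo([.430,-.1745,.265],92)"
```

```text
t 3.45 pos [625.4 188.7 299.5] az 131.55 tilt [ 0.01 -0.01] F [ 0.2 -0.7 -0. ] w 0.08512673584689401 gf 0.0 q [ 0.29  0.41  0.24  1.4  -0.    1.14]
shift mm [-142.3 -387.1   34.5] turn [0.000e+00 1.000e-02 3.955e+01]
```

Request:
jog_arm:
  series:
    - [85,-142,-387,34.5,0,0,39.5]
    - [85,-142,-387,34.5,0,0,39.5]
    - [85,-142,-387,34.5,0,0,39.5]
    - [85,-142,-387,34.5,0,0,39.5]
    - [85,-142,-387,34.5,0,0,39.5]
    - [85,-142,-387,34.5,0,0,39.5]
    - [85,-142,-387,34.5,0,0,39.5]
    - [85,-142,-387,34.5,0,0,39.5]
    - [85,-142,-387,34.5,0,0,39.5]
    - [85,-142,-387,34.5,0,0,39.5]
    - [85,-142,-387,34.5,0,0,39.5]
    - [85,-142,-387,34.5,0,0,39.5]

```text
time_s: 4.65
eef_pos: [0.4314, -0.1723, 0.2649]
eef_rot: [0.0, 0.693, 0.721, 0.0]
force: [0.3, -0.0, 0.1]
width: 0.0851
grip_force: 0.0
```

Run:
```python
from h import *
togo([.430,-.1745,.265],92)
p=grab('wrist');save(p,'w_pad.png');X=cloud(p);togo([.430,-.1745,.265],92)
for z0,z1 in((.118,.14),(.07,.085),(.07,.14),(.012,.03),(.005,.03)):
    P=near(X,p,(.428,-.1045),.075 if z0<.05 else .04,z0,z1);print(z0,len(P),rect(P),np.round(P.mean(0),4),P[:,2].max())
```

```text
t 4.65 pos [ 431.4 -172.3  264.9] az 92.2 tilt [0.04 0.02] F [ 0.3 -0.   0.1] w 0.08510869204320898 gf 0.0 q [-0.38  0.05 -0.3   1.23  0.    1.15]
shift mm [-2.1 -1.5 -0.1] turn [ 0.04 -0.01  0.2 ]
t 4.7 pos [ 431.5 -172.2  264.8] az 92.23 tilt [0.03 0.01] F [ 0.7  0.3 -0.2] w 0.08528547416431652 gf 0.0 q [-0.38  0.05 -0.3   1.23  0.    1.15]
shift mm [-2.2 -1.6 -0.2] turn [ 0.03 -0.01  0.23]
0.118 1391 (array([ 426.6, -104.9]), array([22., 40.]), np.float32(89.3)) [ 0.4266 -0.1044  0.1239] 0.12688362208034348
0.07 288 (array([ 426.7, -104.8]), array([31.9, 35.9]), np.float32(89.7)) [ 0.4279 -0.1046  0.0782] 0.08064419488824187
0.07 1679 (array([ 426.7, -104.9]), array([31.9, 40. ]), np.float32(89.7)) [ 0.4268 -0.1045  0.1161] 0.12688362208034348
0.012 1126 (array([ 426.8, -104.7]), array([ 33.4, 122.1]), np.float32(102.0)) [ 0.426  -0.099   0.0205] 0.023302764277535193
0.005 1154 (array([ 426.8, -104.7]), array([ 33.4, 122.1]), np.float32(102.0)) [ 0.426  -0.099   0.0202] 0.023302764277535193
```

View pics/w_pad.png

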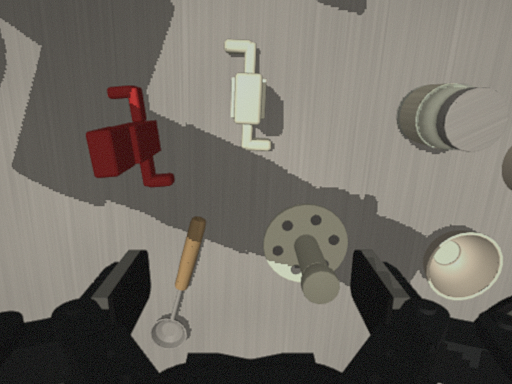

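```bash
python3 -c "
from h import *
togo([.4267,-.1049,.16],89.5)"
```

```text
t 4.7 pos [ 431.5 -172.2  264.8] az 92.23 tilt [0.03 0.01] F [ 0.7  0.3 -0.2] w 0.08528547416431652 gf 0.0 q [-0.38  0.05 -0.3   1.23  0.    1.15]
shift mm [ 67.4  -2.2 104.8] turn [ 0.03 -0.01  2.73]
```

Request:
jog_arm:
  series:
    - [85,67.4,-2.2,50,0,0,2.7]
    - [85,67.4,-2.2,80,0,0,2.7]
    - [85,67.4,-2.2,105,0,0,2.7]
    - [85,67.4,-2.2,105,0,0,2.7]
    - [85,67.4,-2.2,105,0,0,2.7]

```text
time_s: 5.2
eef_pos: [0.4264, -0.1053, 0.1601]
eef_rot: [-0.0, 0.71, 0.704, -0.0]
force: [0.8, 0.6, 0.4]
width: 0.085
grip_force: 0.0
```

```bash
python3 -c "
from h import *
togo([.4267,-.1049,.09],89.5)"
```

```text
t 5.2 pos [ 426.4 -105.3  160.1] az 89.53 tilt [-0.04  0.01] F [0.8 0.6 0.4] w 0.08503184640679003 gf 0.0 q [-0.24  0.06 -0.53  0.99 -0.    1.34]
shift mm [ 0.4  0.4 70.1] turn [-0.04 -0.01  0.03]
```

Request:
jog_arm:
  series:
    - [85,0.4,0.3,35,0,0,0]
    - [85,0.4,0.3,70,0,0,0]
    - [85,0.4,0.3,70,0,0,0]
    - [85,0.4,0.3,70,0,0,0]
    - [10,0.4,0.3,70,0,0,0]
    - [10,0.4,0.3,70,0,0,0]
    - [10,0.4,0.3,70,0,0,0]
    - [10,0.4,0.3,70,0,0,0]
    - [10,0.4,0.3,70,0,0,0]
    - [10,0.4,0.3,70,0,0,0]
    - [10,0.4,0.3,70,0,0,0]
    - [10,0.4,0.3,70,0,0,0]
  grip_force: 80

```text
time_s: 6.4
eef_pos: [0.4272, -0.1057, 0.0904]
eef_rot: [0.001, 0.711, 0.704, 0.0]
force: [-0.4, -0.3, 6.8]
width: 0.0215
grip_force: 79.1
```

Request:
jog_arm:
  series:
    - [10,0,0,-30,0,0,0]
    - [10,0,0,-70,0,0,0]
    - [10,0,0,-120,0,0,0]
    - [10,0,0,-170,0,0,0]
    - [10,0,0,-212,0,0,0]
    - [10,0,0,-212,0,0,0]
    - [10,0,0,-212,0,0,0]

```text
time_s: 7.1
eef_pos: [0.4267, -0.1056, 0.302]
eef_rot: [0.001, 0.711, 0.704, 0.0]
force: [-0.8, 0.1, -2.7]
width: 0.0212
grip_force: 79.0
```

```bash
cat >> h.py <<'E'
def inhand():
    s=observe();p=grab('wrist');X=cloud(p);q=s['eef_rot'];A=R.from_quat(np.r_[q[1:],q[0]]).as_matrix()
    Y=(X-s['eef_pos'])@A
    m=(p['depth']>0)&(abs(Y[...,0])<.1)&(abs(Y[...,1])<.075)
    for n,z0,z1 in(('grip',-.045,-.025),('hub',.003,.02),('arm',.06,.078)):
        P=Y[m&(Y[...,2]>z0)&(Y[...,2]<z1)]
        if len(P)>5:
            print(n,len(P),rect(P),'z',np.round(np.percentile(P[:,2],[5,50])*1000,1),'x range',np.round(np.percentile(P[:,0],[1,99])*1000,1),'y',np.round(np.percentile(P[:,1],[1,99])*1000,1))
    return p
E
python3 - <<'E'
from h import *
togo([.5773,.2462,.30],138.3)
p=inhand();save(p,'w_hand.png')
E
```

```text
t 7.1 pos [ 426.7 -105.6  302. ] az 89.43 tilt [ 0.08 -0.02] F [-0.8  0.1 -2.7] w 0.021212239382994144 gf 79.02744054794312 q [-0.24 -0.01 -0.27  1.31  0.    1.34]
shift mm [353.3 147.1   2.1] turn [  0.07   0.05 -48.87]
grip 8600 (array([12. , -0.9]), array([55.9, 57.3]), np.float32(134.2)) z [-43.5 -33.7] x range [-17.5  20.6] y [-29.1  27.9]
hub 870 (array([13.1, -0.5]), array([15.9, 31.9]), np.float32(90.2)) z [ 4.3 12.2] x range [ 5.8 20.9] y [-16.2  15.4]
arm 2231 (array([37.7, -7.4]), array([33.5, 49.6]), np.float32(164.0)) z [65.1 69.6] x range [18.4 58.6] y [-26.9  13.5]
```

View pics/w_hand.png

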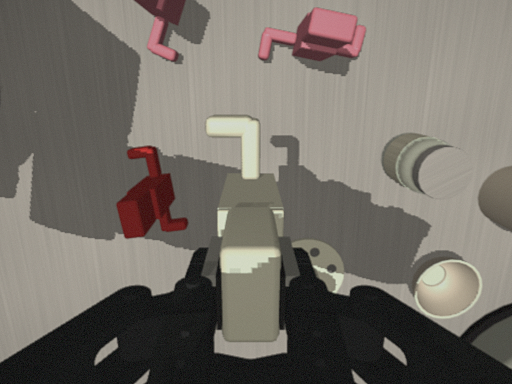

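Request:
jog_arm:
  series:
    - [10,353.5,148,2,0,0,-48.9]
    - [10,353.5,148,2,0,0,-48.9]
    - [10,353.5,148,2,0,0,-48.9]
    - [10,353.5,148,2,0,0,-48.9]
    - [10,353.5,148,2,0,0,-48.9]
    - [10,353.5,148,2,0,0,-48.9]
    - [10,353.5,148,2,0,0,-48.9]
    - [10,353.5,148,2,0,0,-48.9]
    - [10,353.5,148,2,0,0,-48.9]
    - [10,353.5,148,2,0,0,-48.9]
    - [10,353.5,148,2,0,0,-48.9]
    - [10,353.5,148,2,0,0,-48.9]

```text
time_s: 8.35
eef_pos: [0.5774, 0.2451, 0.2993]
eef_rot: [-0.0, 0.356, 0.934, -0.0]
force: [0.7, 0.3, -0.7]
width: 0.0205
grip_force: 79.3
```

Run:
```python
from h import *
togo([.5781,.2461,.275],138.3)
p=inhand()
for n in('top','scene'):
    p=grab(n);X=cloud(p)
    P=near(X,p,(.578,.246),.03,.29,.36);print(n,len(P),rect(P) if len(P)>9 else'',P[:,2].max() if len(P) else '')
    save(p,n+'1.png')
```

```text
t 8.35 pos [577.4 245.1 299.3] az 138.25 tilt [-0.05 -0.03] F [ 0.7  0.3 -0.7] w 0.02052861207686827 gf 79.27575945854187 q [ 0.4   0.35  0.16  1.38 -0.    1.13]
shift mm [ 0.1  1.3 24.3] turn [-0.06 -0.01 -0.05]
grip 8586 (array([12.3,  0.3]), array([56.5, 56.9]), np.float32(45.2)) z [-43.4 -33.7] x range [-17.2  20.9] y [-28.4  28.6]
hub 867 (array([13.4,  0.2]), array([15.8, 31.9]), np.float32(89.6)) z [ 4.  12.1] x range [ 5.9 21.1] y [-15.5  16. ]
arm 2239 (array([37.8, -6.6]), array([33.4, 49.6]), np.float32(164.0)) z [65.1 69.6] x range [18.6 58.8] y [-26.2  14.3]
top 150 (array([575.9, 233.4]), array([28.5, 44.5]), np.float32(169.6)) 0.35898995326989747
scene 229 (array([586.4, 244.5]), array([31.9, 44.2]), np.float32(95.0)) 0.35781842464453206
```

Run:
```python
from h import *
a=np.radians(138.3);A=np.array([[np.cos(a),np.sin(a),0],[np.sin(a),-np.cos(a),0],[0,0,-1]])
for i in range(3):
    p=grab('wrist');s=observe();Y=(cloud(p)-[.57735,.2462,s['eef_pos'][2]])@A
    m=(p['depth']>0)&(abs(Y[...,0])<.03)&(abs(Y[...,1])<.03)&(Y[...,2]>.003)&(Y[...,2]<.02)
    P=Y[m];print(rect(P),P[:,0].max()*1000,'eef rel',np.round((s['eef_pos']-[.57735,.2462,s['eef_pos'][2]])@A*1000,2))
```

```text
(array([12.6, -0. ]), array([15.9, 32. ]), np.float32(89.7)) 20.522761309397247 eef rel [-0.74 -0.06  0.  ]
(array([12.8,  0.2]), array([15.6, 32. ]), np.float32(90.0)) 20.58136652519054 eef rel [-0.64  0.09  0.  ]
(array([12.7,  0.3]), array([15.9, 31.8]), np.float32(89.8)) 20.65760908121787 eef rel [-0.54  0.23  0.  ]
```

Request:
jog_arm:
  series:
    - [10,0,0,20,0,0,0]
    - [10,0,0,40,0,0,0]
    - [10,0,0,47,0,0,0]
    - [10,0,0,54,0,0,0]
    - [10,0,0,61,0,0,0]
    - [10,0,0,66,0,0,0]
    - [10,0,0,66,0,0,0]
    - [10,0,0,66,0,0,0]

```text
time_s: 9.45
eef_pos: [0.5779, 0.2464, 0.2339]
eef_rot: [0.0, 0.356, 0.935, 0.0]
force: [-0.7, -0.8, -1.5]
width: 0.021
grip_force: 79.3
```

```bash
python3 -c "
from h import *
togo([.5778,.2458,.2],138.3);inhand()"
```

```text
t 9.45 pos [577.9 246.4 233.9] az 138.33 tilt [ 0.01 -0.  ] F [-0.7 -0.8 -1.5] w 0.020951187512454072 gf 79.26701545715332 q [ 0.4   0.37  0.03  1.24 -0.    1.13]
shift mm [-0.3 -0.6 33.9] turn [0.   0.01 0.03]
grip 8599 (array([12.4,  0.3]), array([56.5, 56.9]), np.float32(45.3)) z [-43.5 -33.7] x range [-17.4  20.9] y [-28.6  28.6]
hub 867 (array([13.4,  0.2]), array([15.7, 31.8]), np.float32(89.8)) z [ 4.2 12.2] x range [ 5.9 21. ] y [-15.5  16. ]
arm 7213 (array([17.8, -0.1]), array([150.5, 163.6]), np.float32(179.6)) z [68.4 70.3] x range [-61.8  98.6] y [-73.9  74. ]
```

No force and the paddle has not slipped, so the tip is in the bore. I continue past the fins.

Request:
jog_arm:
  series:
    - [10,0,0,4,0,0,0]
    - [10,0,0,8,0,0,0]
    - [10,0,0,11,0,0,0]
    - [10,0,0,14,0,0,0]
    - [10,0,0,14,0,0,0]

```text
time_s: 10.0
eef_pos: [0.5777, 0.2466, 0.219]
eef_rot: [-0.0, 0.356, 0.935, -0.0]
force: [-1.6, 0.1, -1.4]
width: 0.0214
grip_force: 79.3
```

```bash
python3 -c "
from h import *
togo([.5778,.2458,.2],138.3);inhand()"
```

```text
t 10.0 pos [577.7 246.6 219. ] az 138.33 tilt [-0.03  0.  ] F [-1.6  0.1 -1.4] w 0.02139673818505677 gf 79.28444266319275 q [0.4  0.37 0.01 1.21 0.   1.13]
shift mm [-0.6 -0.5 19. ] turn [-0.02 -0.03  0.03]
grip 8604 (array([12.3, -0.3]), array([56.1, 58.4]), np.float32(133.5)) z [-43.4 -33.8] x range [-17.3  20.8] y [-28.3  28.5]
hub 869 (array([13.3,  0.2]), array([15.9, 32.1]), np.float32(89.2)) z [ 4.4 12.1] x range [ 5.9 21. ] y [-15.5  16. ]
arm 5411 (array([18.1, -0.1]), array([150.3, 163.2]), np.float32(179.7)) z [61.1 69.4] x range [-61.2  94.1] y [-74.3  74.4]
```

Request:
jog_arm:
  series:
    - [10,0,0,6,0,0,0]
    - [10,0,0,12,0,0,0]
    - [10,0,0,18,0,0,0]
    - [10,0,0,21,0,0,0]
    - [10,0,0,24,0,0,0]
    - [10,0,0,27,0,0,0]
    - [10,0,0,27,0,0,0]

```text
time_s: 10.75
eef_pos: [0.5779, 0.2465, 0.1935]
eef_rot: [0.0, 0.356, 0.935, 0.0]
force: [-3.3, -1.8, 4.7]
width: 0.021
grip_force: 80.5
```

```bash
python3 -c "
from h import *
togo([.5778,.2458,.185],138.3);inhand()"
```

```text
t 10.75 pos [577.9 246.5 193.5] az 138.33 tilt [0.04 0.01] F [-3.3 -1.8  4.7] w 0.021018239378139524 gf 80.47817587852478 q [ 0.4   0.38 -0.04  1.15 -0.    1.13]
shift mm [-0.4 -0.6  8.5] turn [0.03 0.02 0.03]
grip 8608 (array([12.4,  0.1]), array([56.8, 56.8]), np.float32(45.0)) z [-43.4 -33.7] x range [-17.2  20.9] y [-28.2  28.3]
hub 877 (array([13.5,  0.2]), array([16. , 32.2]), np.float32(90.2)) z [ 4.3 12.2] x range [ 5.9 21.1] y [-15.6  16. ]
arm 5623 (array([19. , -0.2]), array([150.5, 161. ]), np.float32(179.6)) z [61.4 69.5] x range [-59.7  96.8] y [-74.3  74.3]
```

Request:
jog_arm:
  series:
    - [10,0,0,2,0,0,0]
    - [10,0,0,4,0,0,0]
    - [10,0,0,6,0,0,0]
    - [10,0,0,8,0,0,0]
    - [10,0,0,9,0,0,0]
    - [10,0,0,9,0,0,0]
    - [10,0,0,9,0,0,0]

```text
time_s: 11.5
eef_pos: [0.5779, 0.2465, 0.1856]
eef_rot: [0.001, 0.356, 0.935, 0.0]
force: [-5.5, -2.4, 9.6]
width: 0.0211
grip_force: 81.2
```

```bash
python3 -c "
from h import *
togo([.5778,.2458,.183],138.3);inhand()"
```

```text
t 11.5 pos [577.9 246.5 185.6] az 138.33 tilt [0.07 0.03] F [-5.5 -2.4  9.6] w 0.021060876349779538 gf 81.19064211845398 q [ 0.4   0.39 -0.05  1.13 -0.    1.13]
shift mm [-0.4 -0.6  2.6] turn [0.07 0.03 0.03]
grip 8617 (array([12.4,  0.3]), array([56.4, 56.7]), np.float32(135.4)) z [-43.5 -33.8] x range [-17.2  20.9] y [-28.3  28.4]
hub 965 (array([52.8, -3.2]), array([ 95.5, 109.9]), np.float32(48.0)) z [ 4.6 12.3] x range [ 6.  87.7] y [-58.9  55.5]
arm 6123 (array([19.1, -0.3]), array([150.8, 160.3]), np.float32(179.3)) z [61.5 69.5] x range [-59.2  97.6] y [-74.3  74.3]
```

Request:
jog_arm:
  series:
    - [10,0.3,-0.3,1,0,0,0]
    - [10,0.3,-0.3,2,0,0,0]
    - [10,0.3,-0.3,3,0,0,0]
    - [10,0.3,-0.3,4,0,0,0]
    - [10,0.3,-0.3,4,0,0,0]
    - [10,0.3,-0.3,4,0,0,0]

```text
time_s: 12.15
eef_pos: [0.5781, 0.2465, 0.1853]
eef_rot: [0.002, 0.356, 0.935, 0.002]
force: [-9.6, -4.4, 31.3]
width: 0.0211
grip_force: 83.8
```

```bash
python3 -c "
from h import *
togo([.5778,.2458,.183],138.3);inhand()"
```

```text
t 12.15 pos [578.1 246.5 185.3] az 138.33 tilt [0.26 0.09] F [-9.6 -4.4 31.3] w 0.02113413061450365 gf 83.82824778556824 q [ 0.4   0.38 -0.05  1.13 -0.    1.13]
shift mm [-0.3 -0.7  2.3] turn [0.24 0.14 0.03]
grip 8584 (array([12.3, -1.2]), array([55.5, 57.2]), np.float32(133.4)) z [-43.4 -33.8] x range [-17.3  20.9] y [-28.2  28.2]
hub 1131 (array([52.8, -3. ]), array([ 95.6, 114.6]), np.float32(48.6)) z [ 4.7 12.6] x range [ 6.2 87.7] y [-70.5  55.1]
arm 6152 (array([19.2, -0.2]), array([150.7, 160.1]), np.float32(179.3)) z [61.3 69.5] x range [-59.1  97.6] y [-74.3  74.2]
```

The paddle is at the stop: 31 N, TCP 95 mm below the start of the insertion range as expected, and no slip in the grip. I hand it in.

```bash
python3 -c "
from h import *
print(ticket.finish_job());s=observe();print(s['time_s'],s['eef_pos'],s['force'],s['grip_force'])"
```

```text
the job is handed in; nothing more can be done
None
the job is handed in; nothing more can be done
```

The white paddle is on the shaft with its slot over the fins and the collar pressed to its stop (about 31 N), still held at about 84 N grip, and the job was handed in at about 12 s; the hand-in gave no verdict.

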